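# Tip one compartment of polishing balls into the polisher and set its speed

## Task

Pick up the divided organiser by its yellow post and tilt it towards one corner over the polisher's orange tub, so that the two white balls roll in and no other ball leaves the organiser. Stand the organiser back on the round wooden bat, upright and wholly on it, and let go; then set the polisher's speed lever straight up, in the middle of its travel. Leave the jar, the bowl and the green rule where they are.

Things in the scene. Friction and masses are not known exactly. Their poses are not given: they have to be found in the camera images.
- tray_handle (a point): Grip point on the upright yellow post of the dark brown divided organiser (loose, about 0.6 kg with balls), on its vertical centre line, 85 mm above its underside. z is up the post, x and y run along the organiser's sides. The post is 26 mm square, its faces square to x and y; its top is 22 mm above this point. White balls are in the compartment at +x +y, terracotta -x +y, blue -x -y, green +x -y.
- tray_mid (a point): Centre of the organiser's underside. It is 192 mm square with walls 38 mm high; a cross of two walls along x and y divides it into four compartments of about 90 mm. Each outer corner is cut off at 45 degrees and opens into a spout 12 mm long and 66 mm wide with a yellow lip; it measures 229 mm across opposite spouts. Every compartment's floor falls 8 degrees from its lip down to the post.
- white_lip (a point): Middle of the yellow lip of the white balls' compartment: 115 mm out from the post's centre line along the diagonal +x +y, 18 mm above the underside. Tilting the organiser towards this corner by 20 to 35 degrees rolls its balls out, while the other balls run against walls and stay. Balls may hop out if the organiser is jerked or spun fast: carry it level and smoothly.
- white0_center (a point): Centre of a white ball, 30 mm in diameter, 34 g. Poured balls leave the lip at up to 0.5 m/s, at 20 to 30 degrees of tilt, and land 30 to 80 mm beyond the lip: hold the lip low over the near half of the tub while tilting
- white1_center (a point): Centre of the other white ball, 30 mm in diameter, 34 g
- red0_center (a point): Centre of a terracotta ball, 30 mm in diameter, stays in the organiser
- red1_center (a point): Centre of the other terracotta ball, stays in the organiser
- blue0_center (a point): Centre of a blue ball, 30 mm in diameter, stays in the organiser
- blue1_center (a point): Centre of the other blue ball, stays in the organiser
- green0_center (a point): Centre of a green ball, 30 mm in diameter, stays in the organiser
- green1_center (a point): Centre of the other green ball, stays in the organiser
- bat: Fixed round wooden bat, 280 mm in diameter, 14 mm thick, origin at the centre of its underside on the bench. The organiser starts on it, turned any way, and goes back on it, turned any way.
- tub_floor (a point): Centre of the inner floor of the polisher's open round orange tub (fixed), 36 mm above the bench. The tub's mouth is 200 mm wide inside, its rim 72 mm above this point; a 38 mm high rubber cone stands in the middle. Axes = the polisher's: its grey lever box is 190 mm away in -y, its top 72 mm above the bench.
- speed_tip (a point): Centre of the red ball, 26 mm in diameter, at the top of the speed lever. It swings in the polisher's x-z plane at 85 mm from a hinge (along the polisher's y) that stands 94 mm above the bench at 190 mm in -y from the tub's centre, so the ball's centre is 179 mm above the bench when the lever is straight up. The lever stays where it is left (about 1 N to move).
- speed (a joint): Angle of the speed lever: 0 = leaning 0.6 rad to the polisher's -x, 0.6 = straight up, 1.2 = leaning 0.6 rad to +x. It starts between 0 and 0.2.
- jar_mid (a point): Middle of the bystander glaze jar, 66 mm in diameter, 100 mm high
- bowl_rim (a point): Centre of the mouth of the bystander terracotta bowl, 110 mm wide, 50 mm high
- rule_mid (a point): Centre of the bystander green rule, 35 x 200 x 6 mm, lying flat

How it is judged:
On the way, in this order (a step that is already met when the one before it is completed fails the run):
1. the organiser is lifted and tilted (angle between tray_handle's own z axis and vertical above 0.15 rad and height (world z) of tray_handle above 0.15 m), for 0.05 s.
2. both white balls are in the tub (horizontal distance between each of white0_center, white1_center and tub_floor below 0.098 m and z of white0_center in the frame of tub_floor between 0 and 0.06 m and z of white1_center in the frame of tub_floor between 0 and 0.06 m), for 0.2 s.
3. the organiser stands upright on the bat, released (horizontal distance between tray_handle and bat below 0.045 m and angle between tray_handle's own z axis and vertical below 0.052 rad and height (world z) of tray_handle below 0.107 m and contact force between the fingers and anything else below 0.3 N), for 0.2 s.
At the end, for the whole second after the job is handed in: Both white balls in the tub; the organiser upright (within 3 degrees) on the bat, its centre line within 45 mm of the bat's centre, with the six other balls still in it; the speed lever within 0.14 rad (8 degrees) of straight up, i.e. joint between 0.46 and 0.74 (all of step 2 and horizontal distance between tray_handle and bat below 0.045 m and angle between tray_handle's own z axis and vertical below 0.052 rad and height (world z) of tray_handle below 0.107 m and not (distance between any of red0_center, red1_center, blue0_center, blue1_center, green0_center, green1_center and tray_handle above 0.155 m) and value of joint speed between 0.46 and 0.74 rad); the robot touches nothing.
It fails at once if a ball of another colour leaves the organiser (more than 155 mm from the grip point) (distance between any of red0_center, red1_center, blue0_center, blue1_center, green0_center, green1_center and tray_handle above 0.155 m).
It fails at once if the speed lever is moved before the organiser is back on the bat (value of joint speed above 0.35 rad and height (world z) of tray_handle above 0.13 m).
It fails at once if the jar, the bowl or the rule is moved by more than 30 mm (distance of any of jar_mid, bowl_rim, rule_mid from where it was at the start of the episode above 0.03 m).
It also fails if it takes over 62 s, if anything falls off the work surface, if the arm or the gripper's body presses on something with over 40 N, if the wrist force passes 120 N, or if a joint passes its speed limit or range.

## Robot

A 6-joint arm with a two-finger parallel gripper is mounted at the origin on the work surface. World frame = base frame: x ahead of the robot, y to its left, z up, the work surface at z = 0. Lengths are in m, angles in rad, forces in N, time in s.
With the tool pointing down it reaches from about 0.4 to 0.825 m from the base axis. Payload 7 kg.
Tool frame: the origin (TCP) lies between the finger pads; the fingertips stand 25 mm ahead of it and the grasp point (between the pads) lies 6 mm ahead of it (arm.tip_extent is the z of the fingertips in the tool frame, in m); z points along the fingers, x is the direction in which the jaws open and shut, and the axes are right-handed (so a half turn about z gives the same grasp; the last joint's range is limited). The gripper opens to 88 mm and grips with 3 to 60 N. Pads are 19 mm wide; open, the fingers measure 130 mm over their backs; the gripper's body (78 mm by 193 mm) begins 47 mm behind the grasp point.
Start: joints at [-0.885, 0.359, 0.012, 0, -1.224, -0.288], TCP at [0.261, -0.622, 0.252] pointing down, gripper open.
Joint ranges: [-3.07, 3.07], [-1.43, 2.12], [-1.02, 1.25], [-3.03, 1.67], [-3.05, -0], [-3.03, 3.03]. Speed limits (rad/s): [2.39, 2.39, 3.01, 3.14, 3.14, 3.14].

## Interface

Orientations are given as [roll, pitch, yaw] about the fixed x, y, z axes, in that order (R = Rz(yaw) Ry(pitch) Rx(roll)).
In Python, from station import monitor, grab_frame, job_done, arm gives the robot as it stands.
- The arm moves only by the shell command python3 -m jog 'ROWS' [FORCE]. ROWS is JSON, a list that holds one entry, the list of rows, each a list of 7 numbers: the shift along the world's x, y, z in m, then the turn, a rotation vector about the world's x, y, z in rad, then the opening, from 0 (shut) to 1 (fully open). In form: [[[dx, dy, dz, ax, ay, az, claw], ...]]. A call has 1 to 20 rows; each row shifts and turns the commanded pose from where the row before left it; what a row does not reach is not made up. A row lasts 1/8 s, in which the tool goes at most 62.5 mm and 10.7 degrees, less where a joint would pass 70% of its speed; a pose out of reach is approached as far as the arm can. A call is refused whole if a number of a shift passes 0.0625 or a number of a turn 0.188, either way. A call with a gripper value outside its range is refused whole. The fingers move at their own pace and stop on an object; FORCE is the grip in N (left out, the last holds). Time passes only in rows, so rows that do not move let the fingers close. It gives the time, the measured TCP pose, the force and the opening at its end, in the units of the state.
- monitor.get_state(): the state, without advancing time (a new reading comes with each control period).
- grab_frame(name): name is "scene" or "top" or "wrist"; returns a dict with "pixels" (400x640x3 uint8, red, green, blue), "K" (3x3 intrinsics, pixels), "view" (4x4, takes a point from world to camera coordinates); the wrist camera has in their place "hand_eye" (4x4, takes a point from camera to tool coordinates, whose origin is the TCP and whose axes are the tool frame's). Camera axes: x right, y down, z forward; pixel columns grow to the right and rows downward; lengths in m; the calibration is good to about 2 mm. A picture is of the moment at which its call begins: read the wrist's pose just before it. There is no depth.
- job_done(): hands the job in, once; it reports no verdict.
The state is a dict: "t": time; "q": joint angles; "qd": joint speeds; "joint_efforts": joint torques, N m; "eef_pos": TCP position; "ee_rot": TCP orientation; "force": force on the tool from outside, world axes, zero at the start; "moment": the same for the moment, N m; "width": finger opening in m.
Only numpy, scipy, OpenCV 4.12 (cv2) and the standard library are available. Lean on these libraries where they do the work, as an engineer would, in place of code of your own. Each camera call takes 0.05 s, during which the arm holds its last target.

## Working session

There is one attempt and no reset: what is moved stays moved. The work goes in short steps, Python scripts to look and compute and a shell command to move; the robot and the scene stay as the last step left them, time stands still between calls to the robot, and variables do not carry over. Pictures are saved under pics/ and viewed, and the job is handed in when it is done.

```bash
ls; mkdir -p pics; cat > h.py <<'E'
import numpy as np, cv2
from station import monitor, grab_frame, job_done, arm
def save(name, fn):
    f=grab_frame(name); cv2.imwrite('pics/'+fn, f['pixels'][:,:,::-1]); np.save('pics/'+fn[:-4]+'.npy', f, allow_pickle=True); return f
def load(fn): return np.load('pics/'+fn+'.npy',allow_pickle=True).item()
def ray(f,u,v,z):
    K=np.array(f['K']); V=np.array(f['view']); R=V[:3,:3]; t=V[:3,3]
    o=-R.T@t; d=R.T@np.linalg.solve(K,[u,v,1.]); return o+d*(z-o[2])/d[2]
def proj(f,p):
    K=np.array(f['K']); V=np.array(f['view']); c=V[:3,:3]@np.array(p)+V[:3,3]; q=K@c; return q[:2]/q[2]
E
python3 - <<'E'
from h import *
f=save('top','top0.png');g=save('scene','sc0.png')
for x in (f,g): V=np.array(x['view']);print(-V[:3,:3].T@V[:3,3]); print(V[:3,:3],x['K'])
s=monitor.get_state();print(s)
E
```

```text
pics
[0.44659432 0.05111177 1.45579279]
[[-0.01041749 -0.99977126  0.01867883]
 [-0.99785535  0.00918668 -0.06480973]
 [ 0.06462331 -0.01931393 -0.99772281]] [[501.50256819   0.         312.3609253 ]
 [  0.         501.50256819 197.82976752]
 [  0.           0.           1.        ]]
[ 1.25264857 -0.25211485  1.09558074]
[[ 0.37979829  0.92489042 -0.01819235]
 [ 0.73443178 -0.31342876 -0.60197373]
 [-0.56246175  0.21526755 -0.79830863]] [[401.48432615   0.         318.94926672]
 [  0.         401.48432615 193.47372832]
 [  0.           0.           1.        ]]
{'t': 0.1, 'q': array([-8.84888373e-01,  3.59288870e-01,  1.11610239e-02, -3.10035538e-04,
       -1.22410362e+00, -2.88101802e-01]), 'qd': array([-5.72260727e-05, -1.21591394e-03,  3.41030958e-03,  1.83684179e-03,
        2.19707161e-04,  3.63287414e-04]), 'joint_efforts': array([-3.94386749e-03, -5.84162951e+01,  2.93747771e+01,  7.01545537e+00,
        1.01248693e-02, -7.91937191e-05]), 'eef_pos': array([ 0.26131805, -0.62193168,  0.25073774]), 'ee_rot': array([-3.14146430e+00, -1.45881586e-03,  1.96849683e+00]), 'force': array([ 0.35283128, -0.62504853,  0.94159502]), 'moment': array([-0.00282599, -0.03838078, -0.00525069]), 'width': 0.08773234037757857}
```

View pics/top0.png

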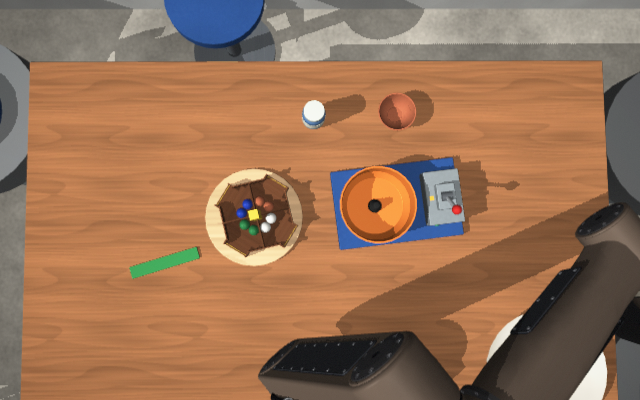

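View pics/sc0.png

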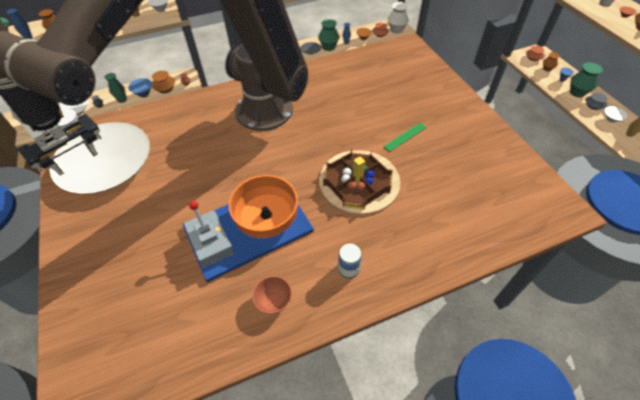

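The top view (up is +x, left is +y) shows the organiser on the bat at (253,216), the tub at (378,204), the lever ball at (457,210), the jar at (313,113), the bowl at (397,111) and the rule at (165,262). Next I'll measure these.

```bash
python3 - <<'E'
from h import *
f=load('top0');g=load('sc0')
def blobs(f,lo,hi,box=None,mn=8):
    h=cv2.cvtColor(f['pixels'],cv2.COLOR_RGB2HSV); m=cv2.inRange(h,np.array(lo),np.array(hi))
    if box: z=np.zeros_like(m); x0,x1,y0,y1=box; z[y0:y1,x0:x1]=m[y0:y1,x0:x1]; m=z
    n,l,s,c=cv2.connectedComponentsWithStats(m); return [(c[i].round(1),s[i].tolist()) for i in range(1,n) if s[i,4]>=mn],m
B=(205,300,165,268)
for nm,lo,hi,bx,z in [('yellow',(22,150,150),(33,255,255),B,.121),('white',(0,0,150),(179,60,255),(222,292,178,252),.05),('blue',(110,150,60),(130,255,255),B,.05),('green',(45,100,40),(80,255,255),B,.05),('redtip',(0,200,120),(5,255,255),(440,470,190,225),.17),('redtip2',(172,200,120),(179,255,255),(440,470,190,225),.17),('bluebase',(105,150,60),(125,255,255),(320,480,140,260),.01)]:
    b,m=blobs(f,lo,hi,bx)
    for c,s in b: print(nm,c,s,ray(f,*c,z).round(4))
# bat ellipse
h=cv2.cvtColor(f['pixels'],cv2.COLOR_RGB2HSV)
print(h[175,250],h[216,215],h[150,250])
crop=f['pixels'][150:280,190:480,::-1]
cv2.imwrite('pics/crop0.png',cv2.resize(crop,None,fx=2.75,fy=2.75,interpolation=cv2.INTER_CUBIC))
crop=f['pixels'][160:275,195:310,::-1]
cv2.imwrite('pics/crop1.png',cv2.resize(crop,None,fx=5,fy=5,interpolation=cv2.INTER_CUBIC))
crop=g['pixels'][140:220,300:420,::-1]
cv2.imwrite('pics/crop2.png',cv2.resize(crop,None,fx=6,fy=6,interpolation=cv2.INTER_CUBIC))
E
```

```text
yellow [253.  214.3] [248, 209, 11, 12, 101] [0.4907 0.1834 0.121 ]
white [270.2 218.6] [266, 215, 9, 9, 63] [0.4805 0.1425 0.05  ]
white [264.7 227. ] [261, 223, 9, 9, 64] [0.4572 0.1579 0.05  ]
blue [244.  208.3] [237, 200, 15, 18, 144] [0.51   0.2155 0.05  ]
green [248.6 226.9] [239, 220, 20, 15, 162] [0.4579 0.2028 0.05  ]
redtip [456.4 209. ] [452, 206, 9, 8, 43] [ 0.4976 -0.3451  0.17  ]
bluebase [425.  201.5] [387, 158, 76, 85, 1772] [ 0.5266 -0.3035  0.01  ]
bluebase [343.9 212.1] [331, 170, 49, 79, 934] [ 0.4981 -0.0675  0.01  ]
[ 21  76 249] [ 20  83 245] [ 12 144 195]
```

View pics/crop0.png

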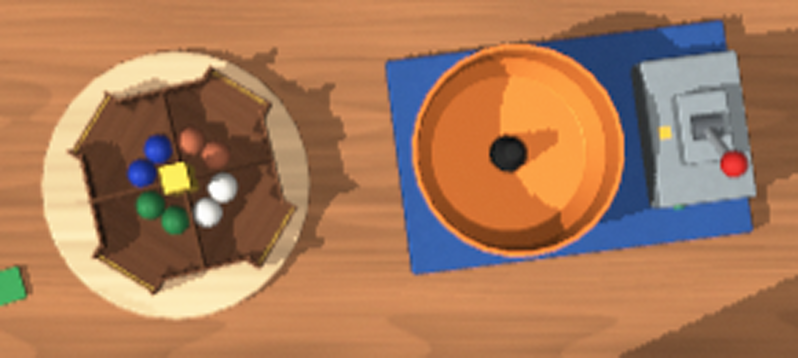

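View pics/crop1.png

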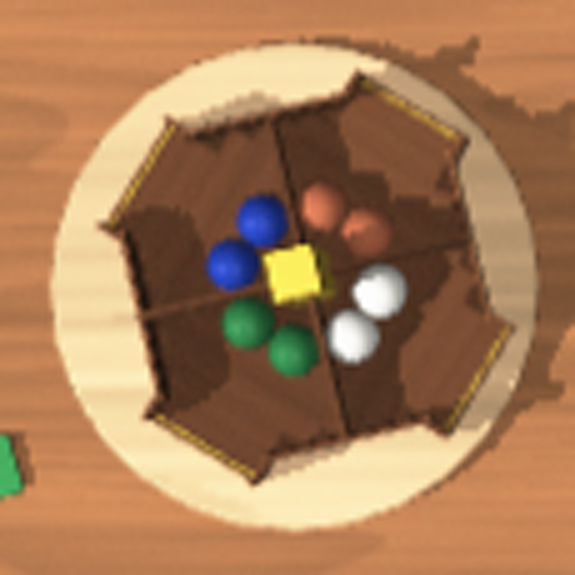

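View pics/crop2.png

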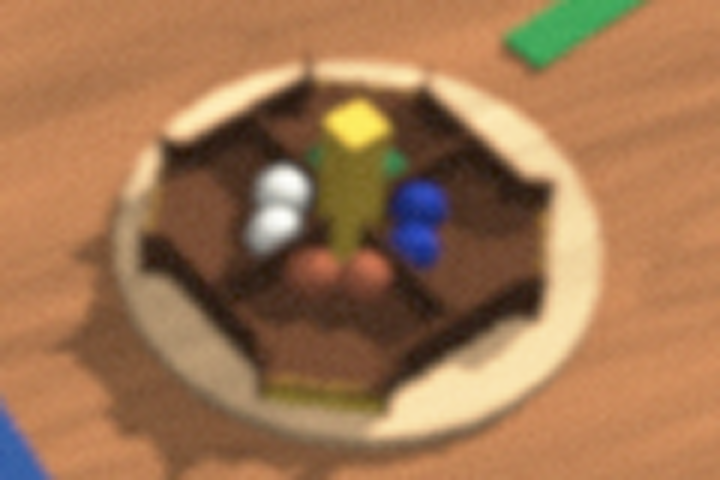

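```bash
python3 - <<'E'
from h import *
f=load('top0');g=load('sc0')
C=np.array([(360,75),(468,140),(513,327),(447,432),(255,478),(150,412),(110,225),(172,123)])/5+[195,160]
P=np.array([ray(f,*c,.052) for c in C])[:,:2]
print(P.round(4)); print('ctr',P.mean(0)); 
L=P.reshape(4,2,2).mean(1); c=P.mean(0)
for n,l in zip(['red','white','green','blue'],L): d=l-c; print(n,np.hypot(*d).round(4),np.degrees(np.arctan2(d[1],d[0])).round(2))
h=cv2.cvtColor(f['pixels'],cv2.COLOR_RGB2HSV)
def ell(m,z,lab):
    cs,_=cv2.findContours(m,cv2.RETR_EXTERNAL,cv2.CHAIN_APPROX_NONE); k=max(cs,key=cv2.contourArea)
    hull=cv2.convexHull(k)[:,0,:].astype(float)
    Q=np.array([ray(f,*q,z) for q in hull])[:,:2]
    A=np.c_[2*Q,np.ones(len(Q))]; s=np.linalg.lstsq(A,(Q**2).sum(1),rcond=None)[0]
    r=np.sqrt(s[2]+s[:2]@s[:2]); print(lab,s[:2].round(4),'r',r.round(4),'res',np.abs(np.hypot(*(Q-s[:2]).T)-r).max().round(4))
m=cv2.inRange(h,np.array((14,30,110)),np.array((30,115,255))); z=np.zeros_like(m); z[160:275,195:310]=m[160:275,195:310]
z=cv2.morphologyEx(z,cv2.MORPH_OPEN,np.ones((3,3)))
ell(z,.014,'bat')
m=cv2.inRange(h,np.array((5,180,90)),np.array((16,255,255))); z=np.zeros_like(m); z[155:255,330:425]=m[155:255,330:425]
z=cv2.morphologyEx(z,cv2.MORPH_OPEN,np.ones((3,3)))
ell(z,.108,'tub rim')
# cone top
cc=cv2.inRange(f['pixels'],np.array((0,0,0)),np.array((50,50,50))); q=np.zeros_like(cc); q[190:222,360:390]=cc[190:222,360:390]
ys,xs=np.nonzero(q); print('cone',xs.mean(),ys.mean(),ray(f,xs.mean(),ys.mean(),.07))
# tip two views
hs=cv2.cvtColor(g['pixels'],cv2.COLOR_RGB2HSV)
def cen(h,box):
    m=cv2.inRange(h,np.array((0,190,110)),np.array((4,255,255)))|cv2.inRange(h,np.array((174,190,110)),np.array((179,255,255)))
    x0,x1,y0,y1=box; ys,xs=np.nonzero(m[y0:y1,x0:x1]); print(len(xs)); return xs.mean()+x0,ys.mean()+y0
a=cen(h,(440,470,195,225)); b=cen(hs,(180,210,190,220)); print(a,b)
def two(f,g,a,b):
    A=[];y=[]
    for F,p in((f,a),(g,b)):
        M=F['K']@np.array(F['view'])[:3]
        for i in(0,1): A.append(M[i,:3]-p[i]*M[2,:3]); y.append(p[i]*M[2,3]-M[i,3])
    return np.linalg.lstsq(np.array(A),np.array(y),rcond=None)[0]
print('tip',two(f,g,a,b))
# platform corners from bluebase
for p in [(331,172),(455,157),(464,234),(341,249)]: print(p,ray(f,*p,.0).round(4))
# post height check
hs2=cv2.inRange(hs,np.array((22,150,170)),np.array((33,255,255)));ys,xs=np.nonzero(hs2[150:175,345:375]);b=(xs.mean()+345,ys.mean()+150);print(b,'posttop',two(f,g,(253,214.3),b))
for n,p,z in[('jar',(313,107),.1),('bowl',(397,111),.05),('rule a',(130,272),.006),('rule b',(199,252),.006)]: print(n,ray(f,*p,z).round(3))
E
```

```text
[[0.603  0.1507]
 [0.5658 0.0903]
 [0.4607 0.066 ]
 [0.4027 0.1032]
 [0.3784 0.21  ]
 [0.4156 0.2682]
 [0.5199 0.2905]
 [0.5768 0.256 ]]
ctr [0.49035179 0.17937053]
red 0.1109 -32.04
white 0.1114 -121.76
green 0.1108 147.4
blue 0.1104 58.3
bat [0.4875 0.1925] r 0.1391 res 0.0008
tub rim [ 0.5159 -0.1519] r 0.1023 res 0.0015
cone 374.14285714285717 205.39495798319328 [ 0.51375224 -0.14685592  0.07      ]
58
36
(np.float64(456.3448275862069), np.float64(209.29310344827587)) (np.float64(193.27777777777777), np.float64(204.80555555555554))
tip [ 0.49671632 -0.34616979  0.16851579]
(331, 172) [ 0.616  -0.0323  0.    ]
(455, 157) [ 0.6573 -0.3978  0.    ]
(464, 234) [ 0.4313 -0.4177  0.    ]
(341, 249) [ 0.3918 -0.0584  0.    ]
(np.float64(359.0769230769231), np.float64(160.6153846153846)) posttop [0.49060093 0.18337416 0.11648205]
jar [0.784 0.021 0.1  ]
bowl [ 0.783 -0.22   0.05 ]
rule a [0.333 0.545 0.006]
rule b [0.388 0.35  0.006]
```

```bash
python3 -m jog '[[[0.028,0.05,0.005,0,0,0.0875,1],[0.028,0.05,0.005,0,0,0.0875,1],[0.028,0.05,0.005,0,0,0.0875,1],[0.028,0.05,0.005,0,0,0.0875,1],[0.028,0.05,0.005,0,0,0.0875,1],[0.028,0.05,0.005,0,0,0.0875,1],[0.028,0.05,0.005,0,0,0.0875,1],[0.028,0.05,0.005,0,0,0.0875,1],[0.005,0.05,0,0,0,0.0875,1],[0,0.05,0,0,0,0.0875,1],[0,0.05,0,0,0,0.0875,1],[0,0.05,0,0,0,0.0875,1],[0,0.05,0,0,0,0.0875,1],[0,0.05,0,0,0,0.0875,1],[0,0.05,0,0,0,0.0875,1],[0,0.055,0,0,0,0.0875,1],[0,0,0,0,0,0,1],[0,0,0,0,0,0,1]]]'
python3 - <<'E'
from h import *
s=monitor.get_state(); print({k:np.round(s[k],4) for k in('t','q','eef_pos','ee_rot','force')})
f=save('wrist','w1.png'); np.save('pics/w1s.npy',s,allow_pickle=True); print(f['hand_eye'],f['K'])
E
```

```text
t: 2.35
eef_pos: [0.4901, 0.1827, 0.2911]
ee_rot: [-3.141, -0.001, -2.914]
force: [-0.8, -0.7, 0.3]
width: 0.0877
{'t': np.float64(2.35), 'q': array([ 7.3220e-01,  8.2900e-02, -2.5610e-01, -1.0000e-04, -1.2329e+00,
       -5.0480e-01]), 'eef_pos': array([0.4901, 0.1827, 0.2911]), 'ee_rot': array([-3.1412e+00, -1.0000e-03, -2.9142e+00]), 'force': array([-0.7864, -0.6649,  0.3141])}
[[ 9.99998554e-01 -1.65946617e-03  3.72935603e-04  1.01809213e-03]
 [ 1.49371010e-03  9.61707083e-01  2.74075272e-01 -7.36129972e-02]
 [-8.13473451e-04 -2.74074318e-01  9.61708171e-01 -1.33439127e-01]
 [ 0.00000000e+00  0.00000000e+00  0.00000000e+00  1.00000000e+00]] [[332.78818539   0.         317.77831028]
 [  0.         332.78818539 202.66281126]
 [  0.           0.           1.        ]]
```

View pics/w1.png

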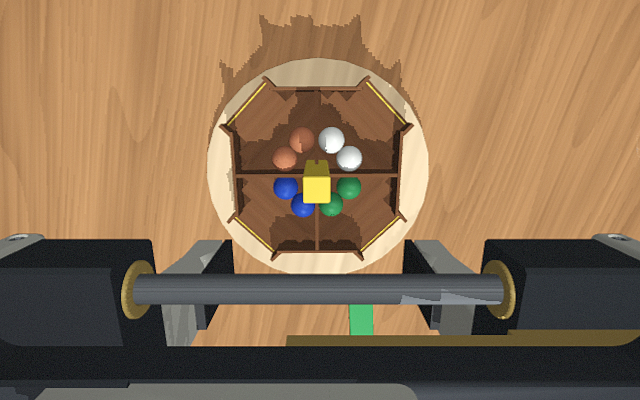

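The wrist view shows the yellow post top at about (316,190), square to the jaws. The white balls are at (331,140) and (349,158), up and to the right of the post, towards the lip at (385,100).

```bash
cat >> h.py <<'E'
from scipy.spatial.transform import Rotation as Rn
def wview(f,s):
    T=np.eye(4); T[:3,:3]=Rn.from_euler('xyz',s['ee_rot']).as_matrix(); T[:3,3]=s['eef_pos']
    f['view']=np.linalg.inv(T@np.array(f['hand_eye'])); return f
E
python3 - <<'E'
from h import *
f=wview(load('w1'),np.load('pics/w1s.npy',allow_pickle=True).item())
h=cv2.cvtColor(f['pixels'],cv2.COLOR_RGB2HSV)
m=cv2.inRange(h,np.array((22,120,225)),np.array((33,255,255)))
z=np.zeros_like(m); z[160:215,290:345]=m[160:215,290:345]
k=max(cv2.findContours(z,cv2.RETR_EXTERNAL,cv2.CHAIN_APPROX_NONE)[0],key=cv2.contourArea)
r=cv2.minAreaRect(k); print(r)
P=np.array([ray(f,*c,.121)[:2] for c in cv2.boxPoints(r)]); print(P.round(4),P.mean(0)); d=np.diff(P,axis=0); print(np.hypot(*d.T),np.degrees(np.arctan2(d[:,1],d[:,0])))
C=[(265,78),(221,125),(230,218),(278,258),(360,258),(405,218),(411,126),(367,78)]
Q=np.array([ray(f,*c,.052)[:2] for c in C]); print(Q.mean(0)); L=Q.reshape(4,2,2).mean(1)-Q.mean(0); print(np.hypot(*L.T),np.degrees(np.arctan2(L[:,1],L[:,0])))
for c in [(318,57),(207,165),(429,165)]: print(ray(f,*c,.014).round(4))
E
```

```text
((316.0, 190.0), (24.0, 26.0), 90.0)
[[0.5047 0.1748]
 [0.4811 0.1694]
 [0.4757 0.1919]
 [0.4997 0.1974]] [0.49030942 0.18337692]
[0.02415082 0.02316784 0.02464613] [-167.08051638  103.46956308   12.91159969]
[0.48957795 0.18132168]
[0.11205036 0.10865144 0.11045236 0.10992503] [ -31.55489362   58.98200296  147.7827711  -121.86099455]
[0.5174 0.0561 0.014 ]
[0.6239 0.2079 0.014 ]
[0.355  0.1462 0.014 ]
```

```bash
python3 -m jog '[[[0,0.0003,-0.03,0,0,0,1],[0,0,-0.04,0,0,0,1],[0,0,-0.04,0,0,0,1],[0,0,-0.04,0,0,0,1],[0,0,-0.025,0,0,0,1],[0,0,-0.012,0,0,0,1],[0,0,0,0,0,0,1],[0,0,0,0,0,0,0.5],[0,0,0,0,0,0,0.3],[0,0,0,0,0,0,0.2],[0,0,0,0,0,0,0],[0,0,0,0,0,0,0],[0,0,0,0,0,0,0],[0,0,0,0,0,0,0]]]' 55
python3 - <<'E'
from h import *
s=monitor.get_state(); print({k:np.round(s[k],4) for k in('t','q','eef_pos','ee_rot','force','moment','width')})
E
```

```text
t: 4.15
eef_pos: [0.4906, 0.1831, 0.1046]
ee_rot: [3.142, 0.0, -2.914]
force: [0.1, 1.0, -0.1]
width: 0.026
{'t': np.float64(4.15), 'q': array([ 7.323e-01,  2.594e-01, -5.105e-01,  2.000e-04, -8.006e-01,
       -5.052e-01]), 'eef_pos': array([0.4906, 0.1831, 0.1046]), 'ee_rot': array([ 3.1415e+00,  3.0000e-04, -2.9144e+00]), 'force': array([ 0.0948,  1.008 , -0.0502]), 'moment': array([ 0.1164, -0.2357,  0.1206]), 'width': np.float64(0.026)}
```

```bash
python3 -m jog '[[[0,0,0.005,0,0,0,0],[0,0,0.012,0,0,0,0],[0,0,0.02,0,0,0,0],[0,0,0.026,0,0,0,0],[0,0,0.03,0,0,0,0],[0,0,0.026,0,0,0,0],[0,0,0.02,0,0,0,0],[0,0,0.012,0,0,0,0],[0,0,0.008,0,0,0,0],[0,0,0.006,0,0,0,0],[0,0,0,0,0,0,0],[0,0,0,0,0,0,0]]]' 55
python3 - <<'E'
from h import *
s=monitor.get_state(); print({k:np.round(s[k],4) for k in('t','q','eef_pos','ee_rot','force','moment','width')})
save('wrist','w2.png')
E
```

```text
t: 5.65
eef_pos: [0.4902, 0.1829, 0.2689]
ee_rot: [-3.141, -0.001, -2.915]
force: [0.2, -0.3, -5.9]
width: 0.0258
{'t': np.float64(5.65), 'q': array([ 7.3220e-01,  9.6800e-02, -2.9160e-01, -2.0000e-04, -1.1835e+00,
       -5.0530e-01]), 'eef_pos': array([0.4902, 0.1829, 0.2689]), 'ee_rot': array([-3.1412e+00, -1.1000e-03, -2.9147e+00]), 'force': array([ 0.2142, -0.2937, -5.8688]), 'moment': array([-0.0051,  0.1193,  0.0023]), 'width': np.float64(0.0258)}
```

View pics/w2.png

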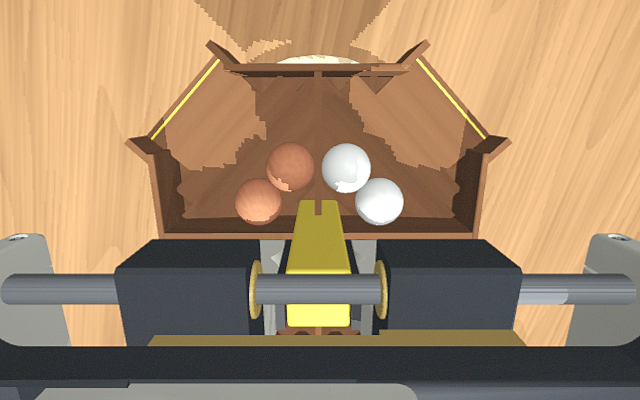

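The organiser is lifted and level. The post is centred between the jaws, with the white balls at (345,168) and (379,201) and the terracotta ones at (290,166) and (258,201). Next I'll move it beside the tub.

```bash
python3 -m jog '[[[0.0056,-0.0097,0,0,0,0,0],[0.009,-0.0155,0,0,0,0,0],[0.0123,-0.0213,0,0,0,0,0],[0.0146,-0.0252,0,0,0,0,0],[0.0146,-0.0252,0,0,0,0,0],[0.0146,-0.0252,0,0,0,0,0],[0.0146,-0.0252,0,0,0,0,0],[0.0123,-0.0213,0,0,0,0,0],[0.009,-0.0155,0,0,0,0,0],[0.0056,-0.0097,0,0,0,0,0],[0,0,0,0,0,0,0],[0,0,0,0,0,0,0],[0,0,0,0,0,0,0]]]' 55
python3 - <<'E'
from h import *
s=monitor.get_state(); print({k:np.round(s[k],4) for k in('t','q','eef_pos','ee_rot','force','moment','width')})
save('top','t3.png')
f=load('t3'); cv2.imwrite('pics/t3c.png',cv2.resize(f['pixels'][130:270,190:480,::-1],None,fx=2.7,fy=2.7))
# tilt axis: post top leans toward u
a=np.radians(-122); u=np.array([np.cos(a),np.sin(a),0]); print('axis',np.cross([0,0,1],u))
E
```

```text
t: 7.32
eef_pos: [0.6025, -0.0102, 0.2697]
ee_rot: [3.141, 0.0, -2.914]
force: [-0.4, 0.2, -5.7]
width: 0.0258
{'t': np.float64(7.325), 'q': array([ 3.0700e-01,  2.2930e-01, -1.2740e-01, -2.0000e-04, -1.2139e+00,
       -7.9100e-02]), 'eef_pos': array([ 0.6025, -0.0102,  0.2697]), 'ee_rot': array([ 3.1414e+00,  2.0000e-04, -2.9137e+00]), 'force': array([-0.3869,  0.1968, -5.6797]), 'moment': array([ 0.0394,  0.1171, -0.0257]), 'width': np.float64(0.0258)}
axis [ 0.8480481  -0.52991926  0.        ]
```

View pics/t3c.png

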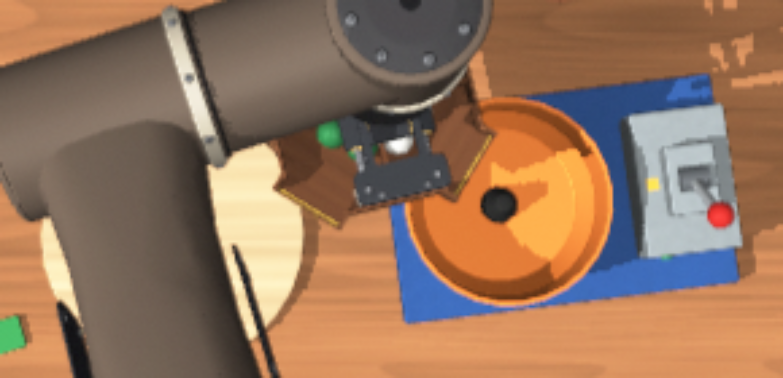

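The lip is over the near part of the tub, right and below of the wrist in this view. I'll tilt 14° first.

```bash
python3 -m jog '[[[0,0,0,0.015,-0.009,0,0],[0,0,0,0.03,-0.0187,0,0],[0,0,0,0.034,-0.0212,0,0],[0,0,0,0.034,-0.0212,0,0],[0,0,0,0.034,-0.0212,0,0],[0,0,0,0.034,-0.0212,0,0],[0,0,0,0.017,-0.0106,0,0],[0,0,0,0.01,-0.0062,0,0],[0,0,0,0,0,0,0]]]' 55
python3 - <<'E'
from h import *
s=monitor.get_state(); print({k:np.round(s[k],4) for k in('t','q','eef_pos','ee_rot','force','moment','width')})
R=Rn.from_euler('xyz',s['ee_rot']).as_matrix(); print('tilt',np.degrees(np.arccos(-R[2,2])), -R[:,2])
save('wrist','w4.png')
f=save('scene','s4.png'); cv2.imwrite('pics/s4c.png',cv2.resize(f['pixels'][120:300,150:420,::-1],None,fx=2.7,fy=2.7))
E
```

```text
t: 8.5
eef_pos: [0.6027, -0.0109, 0.2695]
ee_rot: [2.966, 0.172, -2.93]
force: [0.4, 0.8, -5.8]
width: 0.0259
{'t': np.float64(8.5), 'q': array([ 0.191 ,  0.171 , -0.1429, -0.2012, -1.0971,  0.1135]), 'eef_pos': array([ 0.6027, -0.0109,  0.2695]), 'ee_rot': array([ 2.9663,  0.1718, -2.9299]), 'force': array([ 0.4409,  0.8136, -5.7819]), 'moment': array([-1.136 ,  0.8095,  0.0323]), 'width': np.float64(0.0259)}
tilt 14.029579407429937 [-0.12796806 -0.20589556  0.9701707 ]
```

View pics/s4c.png

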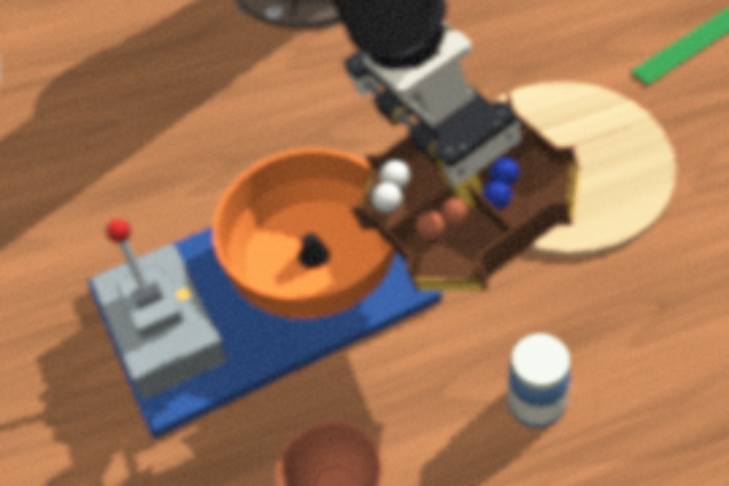

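View pics/w4.png

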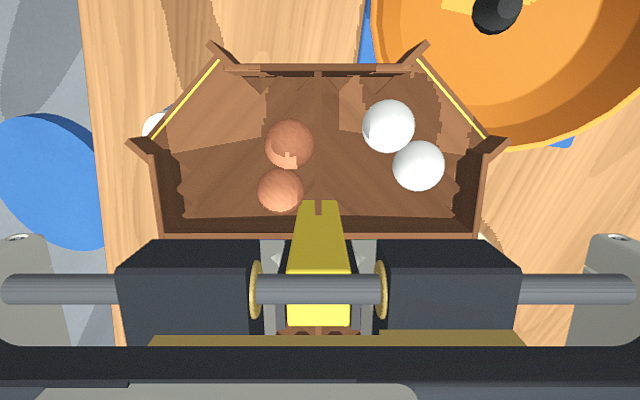

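The two white balls are rolling towards the lip, and the wrist view has the lip over the tub's near side. I'll continue the tilt.

```bash
python3 -m jog '[[[-0.0008,-0.0013,-0.001,0.017,-0.0106,0,0],[-0.0016,-0.0026,-0.001,0.03,-0.0187,0,0],[-0.0016,-0.0026,-0.001,0.03,-0.0187,0,0],[-0.0016,-0.0026,-0.001,0.03,-0.0187,0,0],[-0.0016,-0.0026,-0.001,0.03,-0.0187,0,0],[-0.0016,-0.0026,-0.001,0.03,-0.0187,0,0],[-0.0016,-0.0026,-0.001,0.03,-0.0187,0,0],[-0.0008,-0.0013,0,0.02,-0.0125,0,0],[0,0,0,0.01,-0.0062,0,0],[0,0,0,0,0,0,0],[0,0,0,0,0,0,0],[0,0,0,0,0,0,0]]]' 55
python3 - <<'E'
from h import *
s=monitor.get_state(); print({k:np.round(s[k],4) for k in('t','q','eef_pos','ee_rot','force','moment','width')})
R=Rn.from_euler('xyz',s['ee_rot']).as_matrix(); print('tilt',np.degrees(np.arccos(-R[2,2])), -R[:,2])
save('wrist','w5.png')
f=save('scene','s5.png'); cv2.imwrite('pics/s5c.png',cv2.resize(f['pixels'][120:300,150:420,::-1],None,fx=2.7,fy=2.7))
E
```

```text
t: 10.1
eef_pos: [0.5915, -0.0287, 0.2626]
ee_rot: [2.763, 0.353, -2.983]
force: [-0.0, -0.4, -5.1]
width: 0.0258
{'t': np.float64(10.1), 'q': array([-0.0155,  0.1441, -0.1517, -0.5049, -1.0524,  0.4478]), 'eef_pos': array([ 0.5915, -0.0287,  0.2626]), 'ee_rot': array([ 2.7627,  0.3534, -2.9825]), 'force': array([-0.0441, -0.3925, -5.0826]), 'moment': array([-2.2873,  1.5065, -0.0387]), 'width': np.float64(0.0258)}
tilt 29.348968102771575 [-0.25887393 -0.41618427  0.8716507 ]
```

View pics/s5c.png

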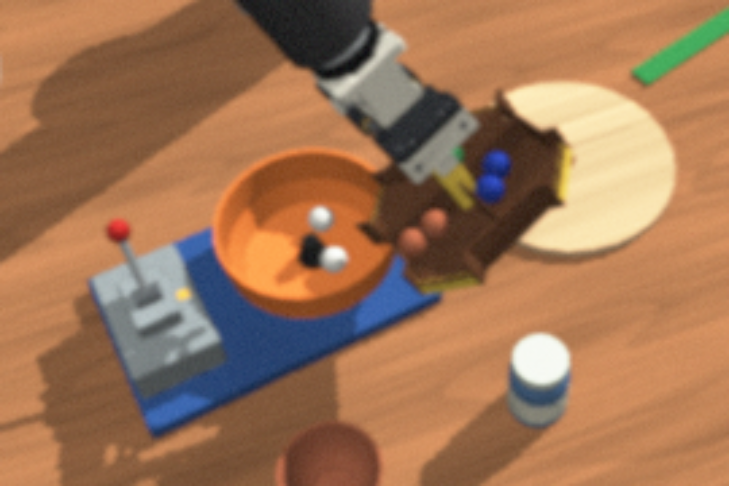

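View pics/w5.png

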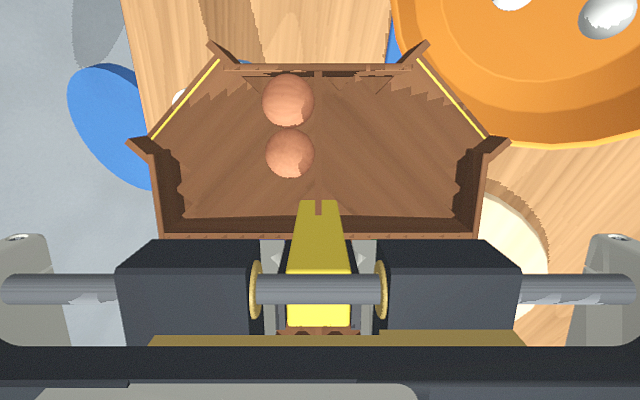

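Both white balls are in the tub at (320,217) and (333,258) in the scene crop, and the others are still in the organiser. I'll level it slowly.

```bash
python3 -m jog '[[[0,0,0.001,-0.0207,0.0129,0,0],[0.001,0.0016,0.001,-0.0413,0.0258,0,0],[0.001,0.0016,0.001,-0.0413,0.0258,0,0],[0.001,0.0016,0.001,-0.0413,0.0258,0,0],[0.001,0.0016,0.001,-0.0413,0.0258,0,0],[0.001,0.0016,0.001,-0.0413,0.0258,0,0],[0.001,0.0016,0.001,-0.0413,0.0258,0,0],[0.001,0.0016,0,-0.0413,0.0258,0,0],[0.001,0.0016,0,-0.0413,0.0258,0,0],[0.001,0.0016,0,-0.0413,0.0258,0,0],[0,0,0,-0.025,0.0158,0,0],[0,0,0,-0.0167,0.0108,0,0],[0,0,0,0,0,0,0],[0,0,0,0,0,0,0],[0,0,0,0,0,0,0]]]' 55
python3 - <<'E'
from h import *
s=monitor.get_state(); print({k:np.round(s[k],4) for k in('t','q','eef_pos','ee_rot','force','moment','width')})
R=Rn.from_euler('xyz',s['ee_rot']).as_matrix(); print('tilt',np.degrees(np.arccos(-R[2,2])), -R[:,2])
save('wrist','w6.png')
E
```

```text
t: 12.08
eef_pos: [0.6004, -0.0149, 0.2697]
ee_rot: [3.14, -0.0, -2.915]
force: [-0.2, -0.8, -4.7]
width: 0.0253
{'t': np.float64(12.075), 'q': array([ 0.2995,  0.2264, -0.1306, -0.0014, -1.2139, -0.0727]), 'eef_pos': array([ 0.6004, -0.0149,  0.2697]), 'ee_rot': array([ 3.1403e+00, -1.0000e-04, -2.9153e+00]), 'force': array([-0.2101, -0.7812, -4.6928]), 'moment': array([-0.0653,  0.1285,  0.048 ]), 'width': np.float64(0.0253)}
tilt 0.0749115361318411 [ 4.31821079e-04 -1.23408379e-03  9.99999145e-01]
```

View pics/w6.png

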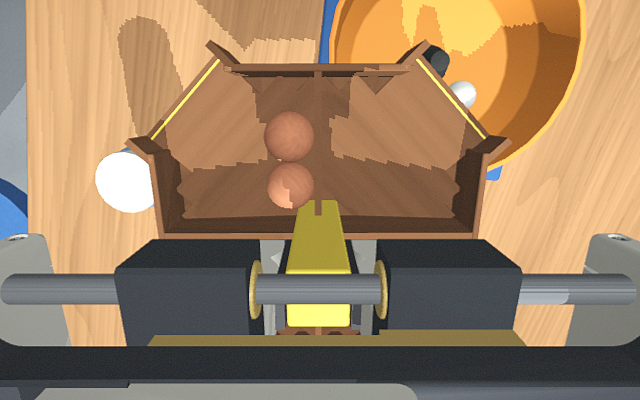

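```bash
python3 -m jog '[[[-0.0057,0.0104,0,0,0,0,0],[-0.009,0.0166,0,0,0,0,0],[-0.0124,0.0228,0,0,0,0,0],[-0.0147,0.0269,0,0,0,0,0],[-0.0147,0.0269,0,0,0,0,0],[-0.0147,0.0269,0,0,0,0,0],[-0.0147,0.0269,0,0,0,0,0],[-0.0124,0.0228,0,0,0,0,0],[-0.009,0.0166,0,0,0,0,0],[-0.0057,0.0104,0,0,0,0,0],[0,0,0,0,0,0,0],[0,0,0,0,0,0,0],[0,0,0,0,0,0,0]]]' 55
python3 -m jog '[[[0,0,-0.006,0,0,0,0],[0,0,-0.014,0,0,0,0],[0,0,-0.02,0,0,0,0],[0,0,-0.025,0,0,0,0],[0,0,-0.025,0,0,0,0],[0,0,-0.022,0,0,0,0],[0,0,-0.018,0,0,0,0],[0,0,-0.013,0,0,0,0],[0,0,-0.008,0,0,0,0],[0,0,-0.005,0,0,0,0],[0,0,-0.003,0,0,0,0],[0,0,0,0,0,0,0],[0,0,0,0,0,0,0]]]' 55
python3 - <<'E'
from h import *
s=monitor.get_state(); print({k:np.round(s[k],4) for k in('t','eef_pos','ee_rot','force','moment','width')})
f=save('top','t7.png'); cv2.imwrite('pics/t7c.png',cv2.resize(f['pixels'][130:270,190:480,::-1],None,fx=2.7,fy=2.7))
E
```

```text
t: 13.75
eef_pos: [0.4876, 0.1922, 0.2695]
ee_rot: [3.141, -0.001, -2.915]
force: [-0.7, 0.1, -5.6]
width: 0.0256
t: 15.38
eef_pos: [0.4877, 0.1928, 0.111]
ee_rot: [3.14, 0.0, -2.915]
force: [0.7, -0.4, -5.4]
width: 0.0259
{'t': np.float64(15.375), 'eef_pos': array([0.4877, 0.1928, 0.111 ]), 'ee_rot': array([ 3.1402e+00,  1.0000e-04, -2.9146e+00]), 'force': array([ 0.7282, -0.3667, -5.4329]), 'moment': array([-0.0232,  0.122 ,  0.0067]), 'width': np.float64(0.0259)}
```

View pics/t7c.png

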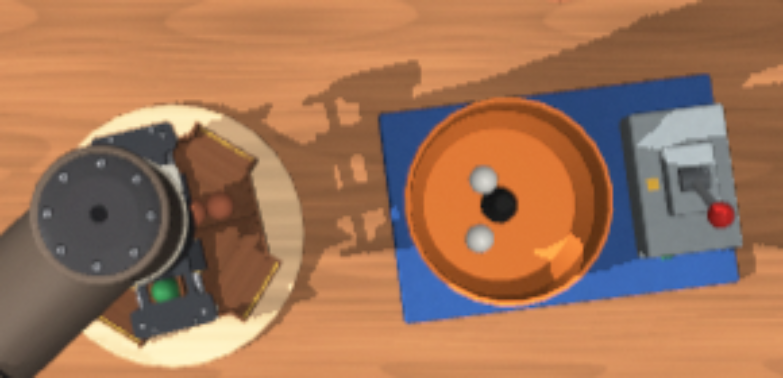

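The white balls rest in the tub, at (483,180) and (479,238) in this crop. The organiser is centred over the bat about 6 mm up, so I'll lower it in small steps.

```bash
python3 -m jog '[[[0,0,-0.002,0,0,0,0],[0,0,-0.002,0,0,0,0],[0,0,-0.0015,0,0,0,0],[0,0,0,0,0,0,0],[0,0,0,0,0,0,0]]]' 55
python3 -m jog '[[[0,0,-0.001,0,0,0,0],[0,0,0,0,0,0,0]]]' 30
```

```text
t: 16.05
eef_pos: [0.4875, 0.1926, 0.1051]
ee_rot: [3.141, -0.001, -2.915]
force: [0.7, 0.6, -5.1]
width: 0.0258
t: 16.3
eef_pos: [0.4875, 0.1927, 0.1046]
ee_rot: [3.14, -0.0, -2.914]
force: [-3.4, -0.1, 2.5]
width: 0.026
```

Force went from -5 to +2.5 N, so it is standing on the bat. I'll release it and rise.

```bash
python3 -m jog '[[[0,0,0,0,0,0,0.3],[0,0,0,0,0,0,0.36],[0,0,0,0,0,0,0.5],[0,0,0,0,0,0,0.8],[0,0,0,0,0,0,1],[0,0,0,0,0,0,1],[0,0,0,0,0,0,1]]]' 20
python3 -m jog '[[[0,0,0.01,0,0,0,1],[0,0,0.03,0,0,0,1],[0,0,0.04,0,0,0,1],[0,0,0.04,0,0,0,1],[0,0,0.04,0,0,0,1],[0,0,0.03,0,0,0,1],[0,0,0,0,0,0,1],[0,0,0,0,0,0,1]]]'
python3 - <<'E'
from h import *
s=monitor.get_state(); f=save('wrist','w8.png'); print({k:np.round(s[k],4) for k in('t','eef_pos','ee_rot','force','moment','width')})
wview(f,s)
h=cv2.cvtColor(f['pixels'],cv2.COLOR_RGB2HSV)
m=cv2.inRange(h,np.array((22,120,225)),np.array((33,255,255)))
z=np.zeros_like(m); z[150:235,270:365]=m[150:235,270:365]
k=max(cv2.findContours(z,cv2.RETR_EXTERNAL,cv2.CHAIN_APPROX_NONE)[0],key=cv2.contourArea)
r=cv2.minAreaRect(k); print(r,ray(f,*r[0],.121))
E
```

```text
t: 17.18
eef_pos: [0.4875, 0.1926, 0.1041]
ee_rot: [3.141, -0.001, -2.915]
force: [-0.5, -0.8, 0.4]
width: 0.076
t: 18.18
eef_pos: [0.4871, 0.1925, 0.294]
ee_rot: [3.14, -0.001, -2.915]
force: [-0.4, -0.5, -0.9]
width: 0.0875
{'t': np.float64(18.175), 'eef_pos': array([0.4871, 0.1925, 0.294 ]), 'ee_rot': array([ 3.1402e+00, -8.0000e-04, -2.9148e+00]), 'force': array([-0.3761, -0.4542, -0.8579]), 'moment': array([-0.0155,  0.1367,  0.0098]), 'width': np.float64(0.0875)}
((317.5, 188.0), (25.0, 24.0), 0.0) [0.48617307 0.19179066 0.121     ]
```

View pics/w8.png

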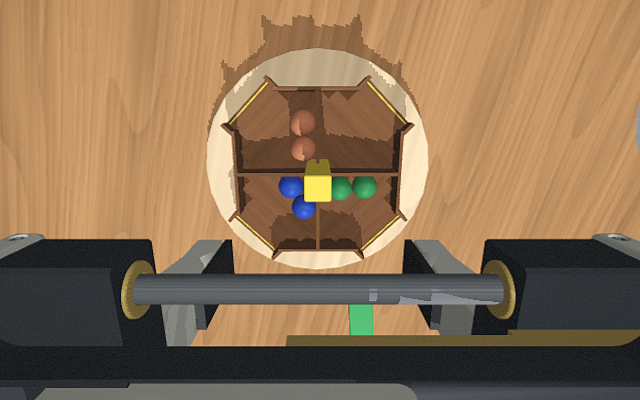

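The organiser stands on the bat at (317,188) in the wrist view, about 1 mm from the bat's centre, upright, released and with all six balls inside. Next is the lever.

```bash
python3 -m jog '[[[0.001,-0.02,0,0,0,-0.008,1],[0.001,-0.045,0,0,0,-0.01,1],[0.001,-0.045,0,0,0,-0.01,1],[0.001,-0.045,0,0,0,-0.01,1],[0.001,-0.045,0,0,0,-0.01,1],[0.001,-0.045,0,0,0,-0.01,1],[0.001,-0.045,0,0,0,-0.01,1],[0.001,-0.045,0,0,0,-0.01,1],[0.001,-0.045,0,0,0,-0.01,1],[0.001,-0.045,0,0,0,-0.01,1],[0,-0.045,0,0,0,-0.01,1],[0,-0.045,0,0,0,-0.005,1],[0,-0.0235,0,0,0,0,1],[0,0,0,0,0,0,1],[0,0,0,0,0,0,1]]]'
python3 - <<'E'
from h import *
s=monitor.get_state(); f=save('wrist','w9.png'); print({k:np.round(s[k],4) for k in('t','q','eef_pos','ee_rot','force','width')})
wview(f,s)
h=cv2.cvtColor(f['pixels'],cv2.COLOR_RGB2HSV)
m=cv2.inRange(h,np.array((0,190,90)),np.array((4,255,255)))|cv2.inRange(h,np.array((174,190,90)),np.array((179,255,255)))
n,l,st,c=cv2.connectedComponentsWithStats(m)
for i in range(1,n):
    if st[i,4]>40: print(c[i],st[i],ray(f,*c[i],.1685))
E
```

```text
t: 20.1
eef_pos: [0.4968, -0.3459, 0.2935]
ee_rot: [3.14, -0.002, -3.028]
force: [1.0, 0.2, 0.4]
width: 0.0879
{'t': np.float64(20.1), 'q': array([-2.8640e-01,  2.2250e-01, -8.1700e-02, -9.0000e-04, -1.2688e+00,
        3.9980e-01]), 'eef_pos': array([ 0.4968, -0.3459,  0.2935]), 'ee_rot': array([ 3.1399e+00, -1.7000e-03, -3.0284e+00]), 'force': array([1.0175, 0.23  , 0.3963]), 'width': np.float64(0.0879)}
[315.02898551 201.04347826] [301 188  31  30 552] [ 0.49775809 -0.3470412   0.1685    ]
```

View pics/w9.png

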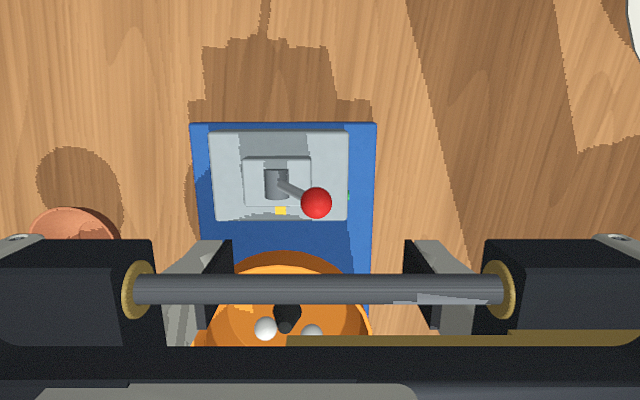

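```bash
python3 - <<'E'
from h import *
f=wview(load('w9'),monitor.get_state())
for p,z in [((276,184),.094),((278,176),.072),((209,132),.072),((347,131),.072),((347,220),.072),((213,220),.072)]: print(p,ray(f,*p,z).round(4))
a=ray(f,191,124,0)-ray(f,376,124,0); print(np.degrees(np.arctan2(a[1],a[0])))
E
python3 -m jog '[[[0,0,-0.03,0,0,0,1],[0,0,-0.04,0,0,0,1],[0,0,-0.03,0,0,0,0.8],[0,0,-0.018,0,0,0,0.6],[0,0,0,0,0,0,0.6],[0,0,0,0,0,0,0.5],[0,0,0,0,0,0,0.4],[0,0,0,0,0,0,0.35],[0,0,0,0,0,0,0],[0,0,0,0,0,0,0],[0,0,0,0,0,0,0]]]' 5
```

```text
(276, 184) [ 0.5379 -0.3393  0.094 ]
(278, 176) [ 0.5387 -0.3432  0.072 ]
(209, 132) [ 0.6141 -0.3817  0.072 ]
(347, 131) [ 0.4708 -0.3989  0.072 ]
(347, 220) [ 0.4574 -0.3015  0.072 ]
(213, 220) [ 0.6074 -0.2847  0.072 ]
6.434501184406782
t: 21.52
eef_pos: [0.4976, -0.346, 0.1764]
ee_rot: [3.141, -0.0, -3.028]
force: [0.7, 0.2, 3.1]
width: 0.0267
```

The jaws hold the ball (26.7 mm). The hinge measures (0.538,-0.340) here, which matches the earlier value. I'll swing the ball along its arc.

```bash
python3 -m jog '[[[0.004,0.0005,0.0018,0,0,0,0],[0.008,0.0009,0.0032,0,0,0,0],[0.008,0.0009,0.0025,0,0,0,0],[0.008,0.0009,0.0016,0,0,0,0],[0.008,0.0009,0.001,0,0,0,0],[0.0043,0.0005,0.0003,0,0,0,0],[0,0,0,0,0,0,0],[0,0,0,0,0,0,0]]]' 8
python3 -m jog '[[[0,0,0,0,0,0,0.35],[0,0,0,0,0,0,0.5],[0,0,0,0,0,0,0.7],[0,0,0,0,0,0,0.7],[0,0,0,0,0,0,0.7],[0,0,0.02,0,0,0,0.7],[0,0,0.04,0,0,0,0.7],[0,0,0.04,0,0,0,1],[0,0,0.02,0,0,0,1],[0,0,0,0,0,0,1],[0,0,0,0,0,0,1]]]'
python3 - <<'E'
from h import *
s=monitor.get_state(); f=save('wrist','w10.png'); print({k:np.round(s[k],4) for k in('t','q','eef_pos','ee_rot','force','width')})
wview(f,s)
h=cv2.cvtColor(f['pixels'],cv2.COLOR_RGB2HSV)
m=cv2.inRange(h,np.array((0,190,90)),np.array((4,255,255)))|cv2.inRange(h,np.array((174,190,90)),np.array((179,255,255)))
n,l,st,c=cv2.connectedComponentsWithStats(m)
for i in range(1,n):
    if st[i,4]>40: print(c[i],st[i],ray(f,*c[i],.179))
E
```

```text
t: 22.52
eef_pos: [0.5381, -0.3412, 0.1863]
ee_rot: [3.141, 0.0, -3.028]
force: [0.1, -1.0, -1.9]
width: 0.0254
t: 23.9
eef_pos: [0.5374, -0.341, 0.3055]
ee_rot: [3.14, -0.002, -3.028]
force: [-0.4, 0.4, -1.1]
width: 0.087
{'t': np.float64(23.9), 'q': array([-2.6010e-01,  2.6930e-01,  7.5000e-03, -1.3000e-03, -1.3112e+00,
        3.7410e-01]), 'eef_pos': array([ 0.5374, -0.341 ,  0.3055]), 'ee_rot': array([ 3.1397e+00, -1.6000e-03, -3.0279e+00]), 'force': array([-0.3826,  0.4422, -1.0956]), 'width': np.float64(0.087)}
[316.28754579 200.32417582] [302 187  31  31 546] [ 0.53739615 -0.34244926  0.179     ]
```

View pics/w10.png

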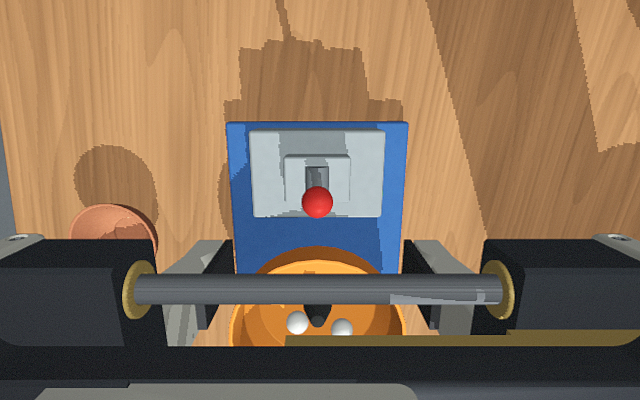

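The lever ball (316,200) now lines up with its slot at x≈316, so it is upright. One last overall look.

```bash
python3 - <<'E'
from h import *
f=save('scene','s11.png'); g=load('sc0')
cv2.imwrite('pics/s11b.png',np.vstack([f['pixels'][90:320,:,::-1],g['pixels'][90:320,:,::-1]]))
E
```

```text
(no output)
```

View pics/s11b.png

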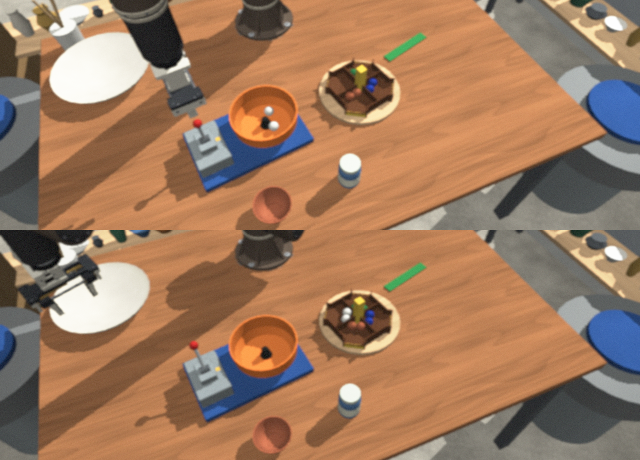

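The top half is now and the bottom half is the start. The white balls are in the tub (268,117), the organiser is on the bat (360,88), the lever is upright (198,123), and the jar, bowl and rule haven't moved. I'm handing the job in.

```bash
python3 - <<'E'
from h import *
print(job_done())
E
```

```text
the job is handed in; nothing more can be done
None
```

The job is done and handed in at about 24 s of the 62 s allowed; no verdict was reported.

- **Pour:** I lifted the organiser by its post and tilted it 29° towards the white balls' corner over the tub. Both white balls rolled in, and the last pictures show them lying in the tub.
- **Organiser:** It stands on the bat, released and upright in the wrist picture. Its post measured about 1 mm from the bat's centre, and the other six balls were all inside.
- **Lever:** I gripped the red ball and swung it to straight up. Its last measured position was (0.537, -0.342), about 2 mm from the point above the hinge and within 1 mm along its swing.
- **Bystanders:** The jar, bowl and rule look unmoved when the first and last scene pictures are compared by eye. I did not measure them.

No check failed. The top camera's first fix of the organiser's centre differed by about 4 mm in y between the post top and the corners. The wrist camera settled this before the grasp.

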